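# Register the blue table plate in its holder and clip it

## Robot

A 6-joint arm with a two-finger parallel gripper is mounted at the origin on the work surface. World frame = base frame: x ahead of the robot, y to its left, z up, the work surface at z = 0. Lengths are in m, angles in rad, forces in N, time in s.
With the tool pointing down it reaches from about 0.25 to 0.8 m from the base axis. Payload 3.9 kg.
Tool frame: the origin (TCP) lies on the front face of the gripper's body, between the roots of the fingers; the fingertips stand 73 mm ahead of it and the grasp point (between the pads) lies 54 mm ahead of it; z points along the fingers, y is the line along which they close (so a half turn about z gives the same grasp; the last joint's range is limited). The gripper opens to 85 mm and grips with 20 to 120 N. Pads are 22 mm wide; open, the fingers measure 114 mm over their backs; the gripper's body (76 mm by 85 mm) begins 54 mm behind the grasp point. The pads swing forward as they close: fully open they stand 13 mm farther back than shut.
Start: joints at [1.301, 0.26, -0.138, 1.173, 0, 1.571], TCP at [0.14, 0.506, 0.304] pointing down, gripper open.
Joint ranges: [-2.78, 2.78], [-0.83, 1.72], [-1.28, 1.37], [-1.9, 2.12], [-1.57, 1.48], [-3.14, 3.14]. Speed limits (rad/s): [2.57, 2.57, 3.14, 3.14, 3.14, 3.14].

## Interface

Orientations are given as a 3x3 rotation matrix whose columns are the frame's x, y, z axes.
In Python, from station import telemetry, viewer, order gives the robot as it stands.
- The arm moves only by the tool send_rows, never from a script. Its argument "targets" is a list of rows, each a list of 7 numbers: the shift along the world's x, y, z in cm, then the turn, a rotation vector about the world's x, y, z in rad, then the opening, from 0 (shut) to 1 (fully open). A call has 1 to 8 rows; each row shifts and turns the commanded pose from where the row before left it; what a row does not reach is not made up. A row lasts 1/10 s, in which the tool goes at most 50 mm and 8.59 degrees, less where a joint would pass 70% of its speed; a pose out of reach is approached as far as the arm can. A call with a gripper value outside its range is refused whole. The fingers move at their own pace and stop on an object; the grip force is fixed at half the most. Time passes only in rows, so rows that do not move let the fingers close. It gives the time, the measured TCP pose, the force, the opening and the grip force at its end, in the units of the state.
- telemetry.get_obs(): the state, without advancing time (a new reading comes with each control period).
- viewer.grab_frame(name): name is "scene" or "side" or "wrist"; returns a dict with "img" (400x640x3 uint8, red, green, blue), "depth" (400x640 float32, m along the optical axis (not along the pixel's ray), 0 where there is no reading), "camera_matrix" (3x3 intrinsics, pixels), "pose" (4x4, takes a point from camera to world coordinates). Camera axes: x right, y down, z forward; pixel columns grow to the right and rows downward; lengths in m; the calibration is good to about 2 mm. A picture is of the moment at which its call begins.
- order.job_done(): hands the job in; it is judged then, once.
The state is a dict: "time": time; "joint_pos": joint angles; "joint_vel": joint speeds; "tau": joint torques, N m; "ee_pos": TCP position; "eef_rot": TCP orientation; "force": force on the tool from outside, world axes, zero at the start; "ft_torque": the same for the moment, N m; "finger_gap": opening from 0.0 (shut) to 1.0 (fully open); "grip_force": force on a finger pad.
Only numpy, scipy, OpenCV 4.12 (cv2) and the standard library are available. Lean on these libraries where they do the work, as an engineer would, in place of code of your own. Each camera call takes 0.05 s, during which the arm holds its last target. There are 200 camera calls.

## Task

Stand the blue table plate from the rack on the holder's ledge, flush against the fence, and push it endwise, firmly but without ramming, until the red stop button is fully home. Then move the spring clip from the brass marker stand onto the plate and the holder's tall tongue together, from above, so the plate stays upright, flush and against the button. Leave all the other things where they are.

Things in the scene. Friction and masses are not known exactly. Their poses are not given: they have to be found in the camera images.
- plate: Blue anodised aluminium plate standing on its long edge, 10 mm thick (its x), 160 mm long (its y), 90 mm tall (its z), about 0.4 kg (varies by some 20 %); a small black and white check on both faces; it is the same turned end for end. Origin: centre of its underside. It starts upright in one of the rack's two slots (12 mm wide, gripping its lowest 24 mm loosely) and is free to lift straight up.
- spare_plate: The same plate in red, in the rack's other slot, 72 mm from the blue one centre to centre; leave it.
- rack: Fixed dark wooden rack, 125 mm (x) by 110 mm (y), 34 mm tall. Two slots along its y at x = -36 and +36 mm, slot floors 10 mm above the table. Origin: centre of its underside.
- holder: Fixed, dark wooden base (x -45..45, y -105..135 mm); origin on the table, z up. The ledge is the base top, z = 12 mm, and runs along y. Aluminium fence x 10..16, y -85..85 mm, top z = 52 mm, but 85 mm from y = 55 to 85; a flush plate's centre is at x = 5 mm, underside z = 12 mm, its y along the holder's. Low lip x -19..-14 mm, top z = 19 mm (channel 24 mm wide). Stop at the +y end.
- tongue_top (a point): Middle of the top edge of the holder's tall aluminium tongue, at holder x = 13, y = -56, z = 100 mm. The tongue is in line with the fence: 6 mm thick (x 10..16 mm), 34 mm wide (y -73..-39 mm). It ends 2 mm below the top of a seated plate. Plate and tongue together are 16 mm thick, centred 5 mm to -x of this point.
- stop_block: Brass block fixed at the holder's +y end; this frame coincides with the holder's. Block x -15..19, y 105..125, z 12..66 mm. A screw with a round red button, 18 mm across, points from it to -y. When the seated plate is let go, friction on the ledge holds it against the button's light spring.
- screw_root (a point): Where the stop screw's axis leaves the block (holder x = 2, y = 105, z = 50 mm). The screw is set differently each time and its reach is not measured: the free button's face stands 13 to 27 mm to -y of this point, so feel for it. The button yields 3 mm under 0.2 to 0.4 N, then is solid: home is felt as several newtons. Press with 4 to 15 N; over 45 N is ramming.
- marker: Fixed brass marker stand: round foot 90 mm across, stem, and at the top a flat tab 14 mm thick (x), 44 mm wide (y), z 70 to 110 mm. Origin: centre of its underside.
- clip: Steel spring clip like a 105 mm clothes peg, handles up, jaws down, parked on the marker's tab. Origin on its hinge, midway, at marker z = 125 mm; hinge axis = its y (pin 11 mm thick, 32 mm long); z points up to the handles; its -x and +x sides are alike. About 0.12 kg. On plate and tongue it sits well with its y along the holder's y and the hinge 12 to 20 mm above the plate's top.
- clip_grip (a point): Midway between the clip's two handles, 34 mm above the hinge. Handles 30 mm wide (y), 6 to 48 mm above the hinge, parked about 47 mm apart over the outside here (54 mm at the tips). Squeezed along x they stop parallel, 28 mm over the outside; this takes 15 N a handle, hold with 40 N or more. Let go, they spring apart.
- clip_jaws (a point): Midway between the clip's rubber jaw pads, 41 mm below the hinge. Pads 24 mm wide (y), 14 mm tall. The jaws open to about 36 mm between the pads when the handles are fully squeezed, and pinch with about 8 N when let go.
- clock: Brown twin-dial chess clock, 66 by 190 mm, 120 mm tall; leave it.
- queen_a: Ivory plastic queen, 38 mm foot, 95 mm tall; leave it.
- queen_b: Ivory plastic queen, 38 mm foot, 95 mm tall; leave it.
- cup: Grey enamel cup, 80 mm across and 80 mm tall with a handle; leave it.
- magnifier: Magnifying glass lying flat, lens 90 mm across, handle 105 mm to its +x, 16 mm thick; leave it.
Not all that is in view belongs to the job. There is more than one size of the plate; the one meant has the size given above.

How it is judged:
By the outcome, as a careful person would: the job done as asked, in the order asked, and still so for the second after the job is handed in, with the robot touching nothing.
It also fails if it takes over 72 s, if anything falls off the work surface, if the arm or the gripper's body presses on something with over 40 N, if the wrist force passes 120 N, or if a joint passes its speed limit or range.

## Working session

There is one attempt and no reset: what is moved stays moved. The work goes in short steps, Python scripts to look and compute and a tool call to move; the robot and the scene stay as the last step left them, time stands still between calls to the robot, and variables do not carry over. Pictures are saved under pics/ and viewed, at most 10 in all, crops included, and the job is handed in when it is done.

Besides the shell and the picture viewer there is one more tool, called in YAML: its name, and indented under it one key for each argument. send_rows: Moves the arm, as the interface text tells. Its arguments: {"type":"object","properties":{"targets":{"type":"array","items":{"type":"array","items":{"type":"number"}}}},"required":["targets"]}

```bash
mkdir -p pics; ls
cat > h.py <<'E'
import numpy as np, cv2
from station import telemetry, viewer, order
def grab(n,save=None):
    f=viewer.grab_frame(n)
    if save: cv2.imwrite('pics/'+save,cv2.cvtColor(f['img'],cv2.COLOR_RGB2BGR))
    return f
def pts(f):
    K=f['camera_matrix'];d=f['depth'];v,u=np.mgrid[:d.shape[0],:d.shape[1]]
    p=np.stack([(u-K[0,2])/K[0,0]*d,(v-K[1,2])/K[1,1]*d,d],-1)
    T=f['pose'];return p@T[:3,:3].T+T[:3,3]
E
python3 - <<'E'
from h import *
a=grab('scene','a.png');b=grab('side','b.png')
im=np.hstack([a['img'],b['img']])
np.savez('s0.npz',pa=pts(a),ia=a['img'],pb=pts(b),ib=b['img'],da=a['depth'],db=b['depth'])
for f in(a,b):print(f['pose'].round(3),f['camera_matrix'].round(1)[0])
print(telemetry.get_obs())
E
```

```text
pics
[[-0.846  0.35  -0.402  1.016]
 [ 0.533  0.576 -0.62   0.693]
 [ 0.014 -0.739 -0.674  0.872]
 [ 0.     0.     0.     1.   ]] [462.4   0.  326.8]
[[ 0.956 -0.159  0.248  0.291]
 [-0.295 -0.502  0.813 -0.893]
 [-0.005 -0.85  -0.527  0.695]
 [ 0.     0.     0.     1.   ]] [475.2   0.  321. ]
{'time': 0.1, 'joint_pos': array([ 1.30099990e+00,  2.60609856e-01, -1.39223111e-01,  1.17268905e+00,
       -3.64406446e-05,  1.57081956e+00]), 'joint_vel': array([-0.00119065, -0.00272289,  0.00495354,  0.00063378, -0.00028546,
        0.00082833]), 'tau': array([ 2.17516103e-04, -4.06509233e+01,  2.54527599e+01,  1.01084146e-02,
        8.78276455e-05, -7.48614866e-06]), 'ee_pos': array([0.13981366, 0.50555003, 0.30315887]), 'eef_rot': array([[-9.63818997e-01,  2.66557237e-01, -4.24835781e-04],
       [ 2.66557573e-01,  9.63817546e-01, -1.67297979e-03],
       [-3.64806899e-05, -1.72569289e-03, -9.99998510e-01]]), 'force': array([-0.21054981,  0.3814498 , -0.02697203]), 'ft_torque': array([-0.02153542, -0.05441796, -0.05202432]), 'grip_force': 0.0, 'finger_gap': 1.0004313216787974}
```

View pics/a.png

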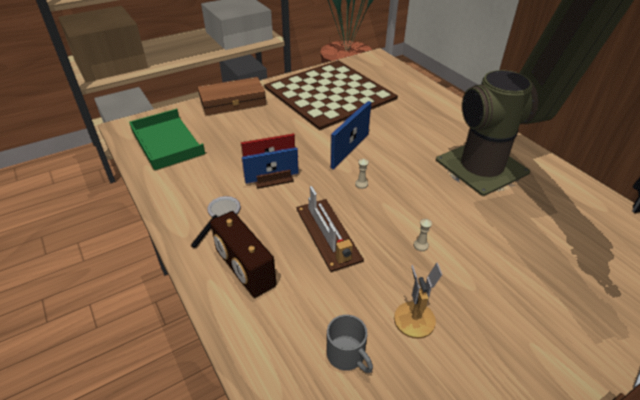

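View pics/b.png

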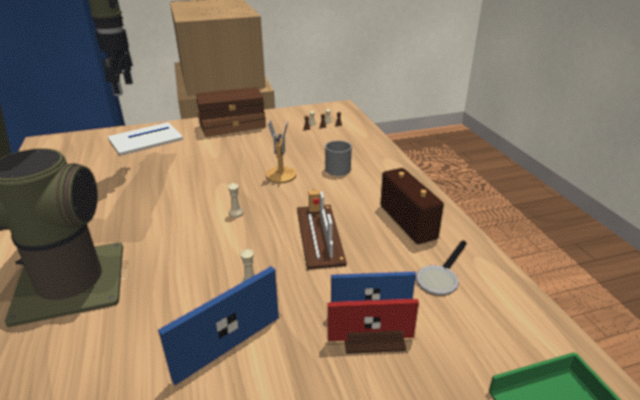

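Candidates for the plate: a blue plate in the rack at scene (271,165) / side (372,288), next to the red one, and a larger free-standing blue plate at scene (351,135) / side (222,325). The rack one fits (in the rack, red plate in the other slot); its size gets checked now. Holder is at scene (330,235) with its stop at (345,250), marker and clip at scene (420,300).

```bash
cat > m.py <<'E'
from h import *
z=np.load('s0.npz')
def rect(p,n):
    r=cv2.minAreaRect((p[:,:2]*1000).astype(np.float32));print(n,len(p),'c',np.round(r[0],1),'size',np.round(r[1],1),'ang',round(r[2],1),'z',np.percentile(p[:,2],[1,99]).round(4))
for k in 'ab':
    hsv=cv2.cvtColor(z['i'+k],cv2.COLOR_RGB2HSV);P=z['p'+k]
    blue=cv2.inRange(hsv,(105,120,40),(125,255,255));red=cv2.inRange(hsv,(0,170,60),(4,255,255))|cv2.inRange(hsv,(174,170,60),(180,255,255))
    for nm,m in(('blue',blue),('red',red)):
        n,l,s,c=cv2.connectedComponentsWithStats(m)
        for i in range(1,n):
            if s[i,4]>15:
                p=P[l==i];p=p[np.isfinite(p).all(1)&(p[:,2]>-.01)&(p[:,2]<.2)&(abs(p[:,0])<1.2)]
                if len(p)>10: print(k,s[i][:4]);rect(p,nm); t=p[p[:,2]>np.percentile(p[:,2],99)-.006];rect(t,' top')
    # holder & marker regions
    boxes={'a':{'holder':(290,180,370,275),'clipmarker':(390,255,450,340)},'b':{'holder':(290,180,350,272),'clipmarker':(260,115,302,185)}}[k]
    for nm,(x0,y0,x1,y1) in boxes.items():
        p=P[y0:y1,x0:x1].reshape(-1,3);
        for lo,hi in {'holder':((.007,.016),(.04,.056),(.06,.068),(.075,.12)),'clipmarker':((.002,.012),(.07,.1),(.1,.12),(.13,.145),(.145,.16),(.16,.19))}[nm]:
            q=p[(p[:,2]>lo)&(p[:,2]<hi)]
            if len(q)>4:rect(q,f'{k} {nm} {lo}-{hi}');
E
python3 m.py
python3 - <<'E'
import cv2,numpy as np
a=cv2.imread('pics/a.png');b=cv2.imread('pics/b.png')
c=[cv2.resize(x,(400,300),interpolation=2) for x in(a[120:210,220:340],a[185:275,280:400],a[255:345,370:490],b[180:270,270:390])]
cv2.imwrite('pics/c.png',np.vstack([np.hstack(c[:2]),np.hstack(c[2:])]))
E
```

```text
a [331 102  40  66]
blue 1165 c [ 277.9 -301.4] size [289.1  85.7] ang 46.6 z [0.0108 0.1278]
 top 181 c [ 305.5 -275.4] size [219.9  16.8] ang 26.0 z [0.122  0.1287]
a [243 148  55  34]
blue 1054 c [ 575.7 -303.4] size [ 81.4 152.7] ang 76.7 z [0.0183 0.1021]
 top 154 c [ 583.2 -271.9] size [ 16.5 150.7] ang 75.4 z [0.0962 0.1038]
a [242 134  52  22]
red 619 c [ 556.1 -340. ] size [ 17.5 153.7] ang 77.0 z [0.0578 0.1013]
 top 135 c [ 555.4 -339.7] size [ 15.2 152.3] ang 75.6 z [0.0955 0.1018]
a holder 0.007-0.016 1639 c [536.7 -36.6] size [339.8 224.3] ang 57.4 z [0.0076 0.0157]
a holder 0.04-0.056 251 c [577.    6.7] size [220.4  34.1] ang 88.1 z [0.0402 0.056 ]
a holder 0.06-0.068 146 c [564.9  14.2] size [205.7  33.5] ang 80.2 z [0.0601 0.0678]
a holder 0.075-0.12 104 c [571.9 -13.8] size [161.2   7.6] ang 80.5 z [0.0758 0.102 ]
a clipmarker 0.002-0.012 792 c [476.4 269. ] size [249.3 144. ] ang 51.9 z [0.002 0.012]
a clipmarker 0.07-0.1 136 c [545.5 319.6] size [28.5 36. ] ang 35.2 z [0.071  0.0991]
a clipmarker 0.1-0.12 167 c [539.6 315.9] size [43.5 29.2] ang 74.3 z [0.1001 0.
[... 1248 characters left out ...]
404 0.0557]
b holder 0.06-0.068 97 c [560.  12.] size [209.1  32.4] ang 80.1 z [0.0601 0.0677]
b holder 0.075-0.12 100 c [568.1 -16.8] size [156.8   6.6] ang 80.7 z [0.0762 0.1024]
b clipmarker 0.002-0.012 975 c [575.8 515.2] size [519.7 147. ] ang 74.9 z [0.002  0.0118]
b clipmarker 0.07-0.1 90 c [533.2 302. ] size [33.4 23.5] ang 1.5 z [0.0715 0.0998]
b clipmarker 0.1-0.12 92 c [532.4 309.5] size [43.2 30.3] ang 66.3 z [0.1005 0.1197]
b clipmarker 0.13-0.145 55 c [533.8 313. ] size [34.8 37.6] ang 59.4 z [0.1301 0.1448]
b clipmarker 0.145-0.16 34 c [533.9 310.3] size [30.9 45.1] ang 62.9 z [0.1456 0.1596]
b clipmarker 0.16-0.19 40 c [533.2 312.9] size [33.9 55.7] ang 62.2 z [0.1602 0.1755]
```

View pics/c.png

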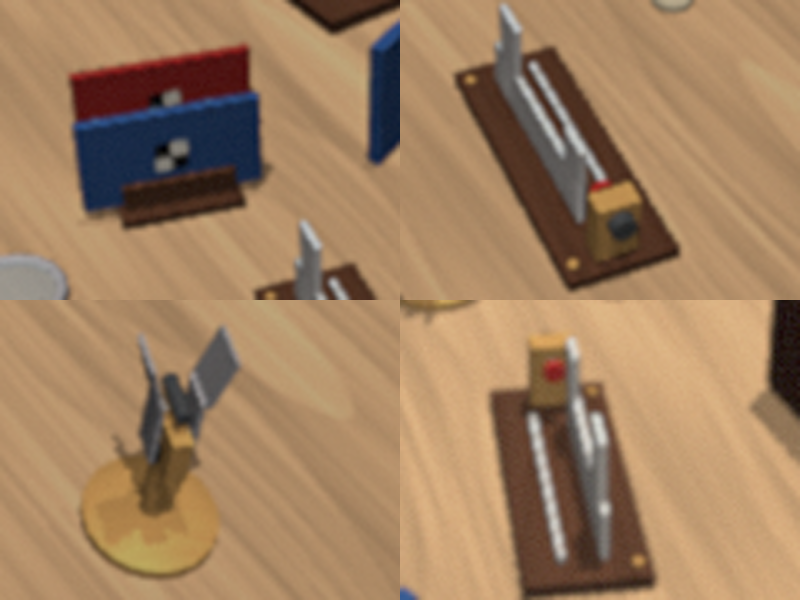

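The enlarged crop shows the rack's blue plate next to the red one. It measures about 155 × 9 mm with its top at z = 0.10, so it matches. The free-standing plate is 220 mm long and 128 mm high, so it is not the one meant. Holder: origin ≈ (0.555, -0.019), its y axis at about 80.7°. Clip at ≈ (0.535, 0.313). I'm going above the rack now.

send_rows:
  targets:
    - [2.2, -3.9, 0, 0, 0, 0.02, 1]
    - [2.2, -3.9, 0, 0, 0, 0, 1]
    - [2.2, -3.9, 0, 0, 0, 0, 1]
    - [2.2, -3.9, 0, 0, 0, 0, 1]
    - [2.2, -3.9, 0, 0, 0, 0, 1]
    - [2.2, -3.9, 0, 0, 0, 0, 1]
    - [2.2, -3.9, 0, 0, 0, 0, 1]
    - [2.2, -3.9, 0, 0, 0, 0, 1]

```text
time: 0.9
ee_pos: [0.3162, 0.1922, 0.3038]
eef_rot: [[-0.969, 0.247, -0.0], [0.247, 0.969, -0.0], [0.0, -0.0, -1.0]]
force: [1.6, 1.8, -0.3]
finger_gap: 1.0
grip_force: 0.0
```

send_rows:
  targets:
    - [2.2, -3.9, 0, 0, 0, 0, 0.5]
    - [2.2, -3.9, 0, 0, 0, 0, 0.5]
    - [2.2, -3.9, 0, 0, 0, 0, 0.5]
    - [2.2, -3.9, 0, 0, 0, 0, 0.5]
    - [2.2, -3.9, 0, 0, 0, 0, 0.5]
    - [2.2, -3.9, 0, 0, 0, 0, 0.5]
    - [2.2, -3.9, 0, 0, 0, 0, 0.5]
    - [2.2, -3.9, 0, 0, 0, 0, 0.5]

```text
time: 1.7
ee_pos: [0.4922, -0.1198, 0.3035]
eef_rot: [[-0.969, 0.248, -0.001], [0.248, 0.969, 0.0], [0.001, 0.0, -1.0]]
force: [1.5, 0.4, 0.3]
finger_gap: 0.501
grip_force: 0.0
```

send_rows:
  targets:
    - [2.2, -3.9, 0, 0, 0, 0, 0.5]
    - [2.2, -3.9, 0, 0, 0, 0, 0.5]
    - [2.2, -3.9, 0, 0, 0, 0, 0.5]
    - [2.2, -3.9, -2, 0, 0, 0, 0.5]
    - [0, 0, -2, 0, 0, 0, 0.5]
    - [0, 0, 0, 0, 0, 0, 0.5]

```text
time: 2.3
ee_pos: [0.5784, -0.2744, 0.2595]
eef_rot: [[-0.969, 0.249, -0.007], [0.249, 0.969, 0.004], [0.008, 0.002, -1.0]]
force: [-1.1, 1.5, -0.7]
finger_gap: 0.501
grip_force: 0.0
```

Run:
```python
from h import *
o=telemetry.get_obs();print(o['ee_pos'],o['eef_rot'].round(4),o['joint_pos'].round(3),o['finger_gap'],o['force'])
f=grab('wrist','w1.png');P=pts(f)
hsv=cv2.cvtColor(f['img'],cv2.COLOR_RGB2HSV)
m=cv2.inRange(hsv,(105,100,30),(125,255,255))>0
p=P[m];p=p[(p[:,2]>.093)&(p[:,2]<.11)]
r=cv2.minAreaRect((p[:,:2]*1000).astype(np.float32));print(len(p),r,np.median(p[:,2]))
```

```text
[ 0.57841331 -0.27441822  0.25948043] [[-0.9685  0.2489 -0.0071]
 [ 0.2488  0.9685  0.0035]
 [ 0.0077  0.0016 -1.    ]] [-0.443  0.483  0.089  1.184  0.    -0.192] 0.5007955942062045 [-1.05392618  1.54135457 -0.7109886 ]
1996 ((581.2132568359375, -275.8313903808594), (9.467977523803711, 158.91775512695312), 75.89558410644531) 0.09917029619896299
```

View pics/w1.png

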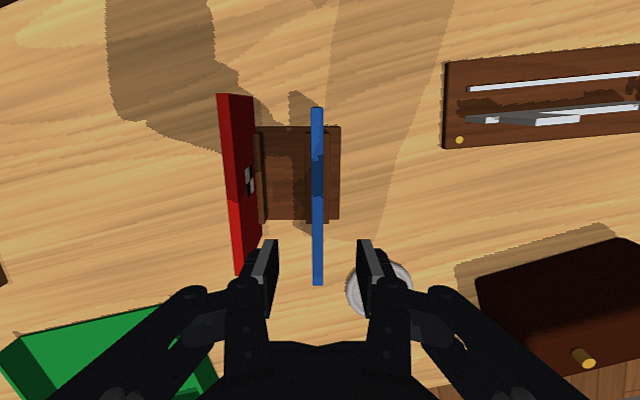

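The view from above shows the blue plate at column 317, between the open fingers at (265,275) and (370,270). The red plate is clear on the left. Measured centre (0.581, -0.276), 159 × 9.5 mm. I'll descend and grip it.

send_rows:
  targets:
    - [0.1, -0.1, -3, 0, 0, 0, 0.5]
    - [0, 0, -3.5, 0, 0, 0, 0.5]
    - [0, 0, -3.5, 0, 0, 0, 0.5]
    - [0, 0, -2.2, 0, 0, 0, 0.5]
    - [0, 0, -1, 0, 0, 0, 0.5]
    - [0, 0, 0, 0, 0, 0, 0.5]
    - [0, 0, 0, 0, 0, 0, 0]

```text
time: 3.05
ee_pos: [0.5818, -0.275, 0.1338]
eef_rot: [[-0.969, 0.247, 0.002], [0.247, 0.969, -0.001], [-0.003, -0.001, -1.0]]
force: [0.1, 0.1, 0.8]
finger_gap: 0.345
grip_force: 0.0
```

send_rows:
  targets:
    - [0, 0, 0, 0, 0, 0, 0]
    - [0, 0, 0, 0, 0, 0, 0]
    - [0, 0, 0, 0, 0, 0, 0]
    - [0, 0, 0, 0, 0, 0, 0]
    - [0, 0, 0, 0, 0, 0, 0]

```text
time: 3.55
ee_pos: [0.5822, -0.2754, 0.1341]
eef_rot: [[-0.969, 0.247, 0.004], [0.247, 0.969, -0.001], [-0.004, -0.0, -1.0]]
force: [-0.2, 1.2, 6.6]
finger_gap: 0.107
grip_force: 59.7
```

send_rows:
  targets:
    - [0, 0, 1, 0, 0, 0, 0]
    - [0, 0, 3, 0, 0, 0, 0]
    - [0, 0, 4, 0, 0, 0, 0]
    - [0, 0, 4, 0, 0, 0, 0]
    - [0, 0, 3, 0, 0, 0, 0]
    - [-0.25, 2.2, 0, 0, 0, -0.135, 0]
    - [-0.25, 2.2, 0, 0, 0, -0.135, 0]
    - [-0.25, 2.2, 0, 0, 0, -0.135, 0]

```text
time: 4.35
ee_pos: [0.5726, -0.2084, 0.2819]
eef_rot: [[-0.789, 0.614, -0.001], [0.614, 0.789, 0.0], [0.001, -0.001, -1.0]]
force: [1.0, 0.3, -4.3]
finger_gap: 0.109
grip_force: 58.8
```

send_rows:
  targets:
    - [-0.25, 2.2, 0, 0, 0, -0.135, 0]
    - [-0.25, 2.2, 0, 0, 0, -0.135, 0]
    - [-0.25, 2.2, 0, 0, 0, -0.135, 0]
    - [-0.25, 2.2, 0, 0, 0, -0.135, 0]
    - [-0.25, 2.2, 0, 0, 0, -0.135, 0]
    - [-0.25, 2.2, 0, 0, 0, -0.135, 0]
    - [-0.25, 2.2, 0, 0, 0, -0.135, 0]
    - [-0.25, 2.2, 0, 0, 0, -0.137, 0]

```text
time: 5.15
ee_pos: [0.5525, -0.0322, 0.2816]
eef_rot: [[0.171, 0.985, -0.002], [0.985, -0.171, -0.0], [-0.0, -0.002, -1.0]]
force: [0.2, 0.6, -4.0]
finger_gap: 0.111
grip_force: 58.9
```

send_rows:
  targets:
    - [0, 0, 0, 0, 0, 0, 0]
    - [0, 0, 0, 0, 0, 0, 0]
    - [0, 0, 0, 0, 0, 0, 0]

```text
time: 5.45
ee_pos: [0.5533, -0.0336, 0.2818]
eef_rot: [[0.165, 0.986, -0.001], [0.986, -0.165, -0.001], [-0.001, -0.0, -1.0]]
force: [0.7, 0.4, -4.0]
finger_gap: 0.108
grip_force: 58.8
```

```bash
cat > hold.py <<'E'
from h import *
import sys
o=telemetry.get_obs();print(o['ee_pos'],o['eef_rot'].round(4).tolist(),o['joint_pos'].round(3),o['finger_gap'],o['force'])
def rect(p,n):
    r=cv2.minAreaRect((p[:,:2]*1000).astype(np.float32));print(n,len(p),np.round(r[0],1),np.round(r[1],1),round(r[2],2),'z',np.median(p[:,2]).round(4))
for c in('wrist','side','scene'):
    f=grab(c,f'{sys.argv[1]}_{c}.png');P=pts(f);hsv=cv2.cvtColor(f['img'],cv2.COLOR_RGB2HSV)
    ok=(abs(P[...,0]-.557)<.09)&(abs(P[...,1]-.0)<.16)&(P[...,2]>.004)
    m=ok&(cv2.inRange(hsv,(105,90,25),(125,255,255))>0)
    print(c)
    if m.sum()>20: rect(P[m],'blue');
    grey=ok&(hsv[...,1]<60)&(hsv[...,2]>70)
    for a,b,n in((.016,.022,'lip'),(.048,.056,'fence'),(.08,.088,'tallfence'),(.095,.104,'tongue')):
        q=P[grey&(P[...,2]>a)&(P[...,2]<b)]
        if len(q)>8: rect(q,n)
    q=P[ok&(P[...,2]<.015)&(P[...,2]>.008)&(hsv[...,2]<120)]
    if len(q)>50: rect(q,'base')
E
python3 hold.py w2
```

```text
[ 0.55328228 -0.03359667  0.28179976] [[0.1649, 0.9863, -0.0006], [0.9863, -0.1649, -0.0006], [-0.0007, -0.0005, -1.0]] [-6.000e-02  3.200e-01 -1.100e-01  1.141e+00 -1.000e-03  1.676e+00] 0.10829936280127529 [ 0.67969338  0.44112057 -4.03853222]
wrist
blue 6156 [543.3  20.6] [190.6  51.8] 83.98 z 0.2469
lip 344 [538.6 -16.1] [167.5   3.5] 79.66 z 0.0181
fence 221 [573.2  24.1] [170.1  13.2] 86.35 z 0.0514
tallfence 210 [573.3   0.9] [124.5   5.4] 81.55 z 0.0842
tongue 89 [561.8 -69.9] [21.2  3.9] 81.07 z 0.0991
base 9523 [558.5  -4.5] [240.2  90.1] 80.67 z 0.0112
side
blue 354 [551.5 -50.9] [128.6  21.1] 74.64 z 0.2313
lip 122 [550.5 -17.7] [169.8  32.6] 82.09 z 0.0197
fence 84 [565.8 -30. ] [154.5   6.5] 80.7 z 0.0526
tallfence 19 [564.6 -21.3] [144.7   5.6] 82.59 z 0.0831
tongue 33 [558.2 -77.1] [34.8  6.2] 81.35 z 0.1006
base 1473 [555.7 -10. ] [235.6  88.9] 80.54 z 0.0128
scene
blue 714 [560.2 -26.1] [ 98.8 121.1] 30.27 z 0.2172
lip 97 [556.8 -16.7] [168.2  36.1] 80.92 z 0.0185
fence 101 [571.4 -17.4] [167.3   7.7] 80.58 z 0.0513
tallfence 48 [573.  -10.2] [150.8   6.6] 80.77 z 0.0835
tongue 26 [562.5 -75.2] [33.5  6.4] 77.8 z 0.0988
base 1408 [560.5  -3.1] [243.2  91. ] 80.95 z 0.0117
```

View pics/w2_wrist.png

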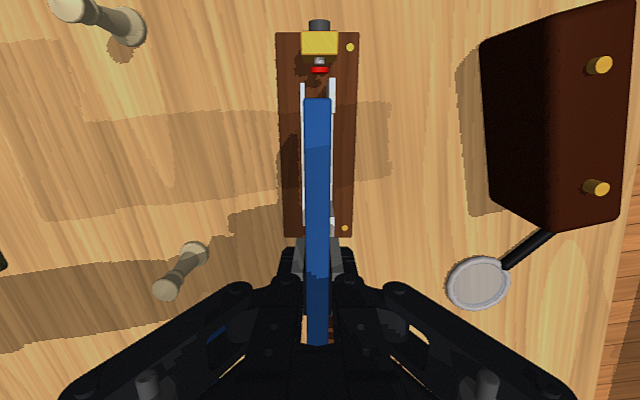

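The wrist view shows the plate at column 317 lined up with the channel, and the red button at (320,70) with room in front of it. The TCP is at holder x ≈ 0 and y ≈ -15, which is between the lip and the fence. I'll lower it.

send_rows:
  targets:
    - [0, 0, -3, 0, 0, 0, 0]
    - [0, 0, -4, 0, 0, 0, 0]
    - [0, 0, -3.5, 0, 0, 0, 0]
    - [0, 0, -2, 0, 0, 0, 0]
    - [0, 0, -0.8, 0, 0, 0, 0]
    - [0, 0, -0.4, 0, 0, 0, 0]
    - [0, 0, 0, 0, 0, 0, 0]

```text
time: 6.3
ee_pos: [0.5541, -0.0333, 0.1454]
eef_rot: [[0.166, 0.986, 0.001], [0.986, -0.166, -0.0], [0.0, 0.001, -1.0]]
force: [0.1, 0.1, -3.1]
finger_gap: 0.114
grip_force: 58.9
```

send_rows:
  targets:
    - [0, 0, -0.2, 0, 0, 0, 0]
    - [0, 0, -0.2, 0, 0, 0, 0]
    - [0, 0, -0.2, 0, 0, 0, 0]
    - [0, 0, 0, 0, 0, 0, 0]

```text
time: 6.7
ee_pos: [0.5534, -0.033, 0.139]
eef_rot: [[0.165, 0.986, 0.0], [0.986, -0.165, -0.0], [0.0, 0.0, -1.0]]
force: [0.1, -0.4, -4.2]
finger_gap: 0.11
grip_force: 59.0
```

send_rows:
  targets:
    - [0, 0, -0.2, 0, 0, 0, 0]
    - [0, 0, -0.1, 0, 0, 0, 0]
    - [0, 0, 0, 0, 0, 0, 0]

```text
time: 7.0
ee_pos: [0.5536, -0.0329, 0.1362]
eef_rot: [[0.165, 0.986, 0.0], [0.986, -0.165, -0.0], [0.0, 0.0, -1.0]]
force: [-0.5, 1.2, -2.4]
finger_gap: 0.114
grip_force: 59.4
```

send_rows:
  targets:
    - [0, 0, -0.1, 0, 0, 0, 0]
    - [0, 0, 0, 0, 0, 0, 0]

```text
time: 7.2
ee_pos: [0.5537, -0.0328, 0.1361]
eef_rot: [[0.165, 0.986, 0.001], [0.986, -0.165, 0.0], [0.0, 0.001, -1.0]]
force: [-2.5, 1.8, 4.9]
finger_gap: 0.107
grip_force: 60.5
```

On the ledge, with contact at z = 0.136. Next I'll slide it to the fence along holder +x.

send_rows:
  targets:
    - [0.1, -0.02, 0.05, 0, 0, 0, 0]
    - [0.1, -0.02, 0, 0, 0, 0, 0]
    - [0.1, -0.01, 0, 0, 0, 0, 0]
    - [0, 0, 0, 0, 0, 0, 0]

```text
time: 7.6
ee_pos: [0.5547, -0.0331, 0.1361]
eef_rot: [[0.165, 0.986, -0.003], [0.986, -0.165, 0.001], [0.0, -0.003, -1.0]]
force: [-6.6, 3.3, 10.7]
finger_gap: 0.11
grip_force: 61.3
```

send_rows:
  targets:
    - [0.1, -0.02, 0, 0, 0, 0, 0]
    - [0, 0, 0, 0, 0, 0, 0]

```text
time: 7.8
ee_pos: [0.5549, -0.0332, 0.1361]
eef_rot: [[0.165, 0.986, -0.005], [0.986, -0.165, 0.001], [0.0, -0.005, -1.0]]
force: [-7.2, 2.6, 11.7]
finger_gap: 0.106
grip_force: 61.5
```

send_rows:
  targets:
    - [0.1, -0.02, 0, 0, 0, 0, 0]
    - [0, 0, 0, 0, 0, 0, 0]

```text
time: 8.0
ee_pos: [0.5552, -0.0332, 0.1361]
eef_rot: [[0.165, 0.986, -0.006], [0.986, -0.165, 0.002], [0.001, -0.006, -1.0]]
force: [-9.4, 3.5, 13.9]
finger_gap: 0.114
grip_force: 61.8
```

Too much down-load on the ledge, so it's sticking. I'll ease up.

send_rows:
  targets:
    - [0, 0, 0.05, 0, 0, 0, 0]
    - [0, 0, 0.05, 0, 0, 0, 0]
    - [0, 0, 0.05, 0, 0, 0, 0]
    - [0, 0, 0, 0, 0, 0, 0]

```text
time: 8.4
ee_pos: [0.5583, -0.0341, 0.1363]
eef_rot: [[0.165, 0.986, -0.001], [0.986, -0.165, -0.0], [-0.0, -0.001, -1.0]]
force: [-1.5, 0.2, -3.9]
finger_gap: 0.111
grip_force: 59.1
```

send_rows:
  targets:
    - [0, 0, 0.05, 0, 0, 0, 0]
    - [0, 0, 0, 0, 0, 0, 0]

```text
time: 8.6
ee_pos: [0.5583, -0.0339, 0.137]
eef_rot: [[0.165, 0.986, -0.001], [0.986, -0.165, 0.0], [-0.0, -0.001, -1.0]]
force: [-0.9, 0.3, -4.5]
finger_gap: 0.11
grip_force: 59.0
```

send_rows:
  targets:
    - [0.1, -0.02, 0, 0, 0, 0, 0]
    - [0, 0, 0, 0, 0, 0, 0]

```text
time: 8.8
ee_pos: [0.5585, -0.034, 0.137]
eef_rot: [[0.165, 0.986, -0.002], [0.986, -0.165, 0.0], [0.0, -0.002, -1.0]]
force: [-3.4, 1.3, -4.8]
finger_gap: 0.11
grip_force: 59.2
```

send_rows:
  targets:
    - [0.1, -0.02, 0, 0, 0, 0, 0]
    - [0, 0, 0, 0, 0, 0, 0]

```text
time: 9.0
ee_pos: [0.5586, -0.034, 0.137]
eef_rot: [[0.165, 0.986, -0.004], [0.986, -0.165, 0.001], [0.0, -0.004, -1.0]]
force: [-5.8, 1.0, -1.8]
finger_gap: 0.112
grip_force: 59.6
```

Fence contact felt at x = 5 mm. I'll ease it to a light touch and slide endwise toward the button.

send_rows:
  targets:
    - [-0.1, 0.02, 0, 0, 0, 0, 0]
    - [0.05, 0.3, 0, 0, 0, 0, 0]
    - [0.05, 0.3, 0, 0, 0, 0, 0]
    - [0.05, 0.3, 0, 0, 0, 0, 0]
    - [0, 0, 0, 0, 0, 0, 0]

```text
time: 9.5
ee_pos: [0.56, -0.025, 0.137]
eef_rot: [[0.165, 0.986, -0.002], [0.986, -0.165, -0.001], [-0.001, -0.002, -1.0]]
force: [-5.2, -1.0, -4.2]
finger_gap: 0.107
grip_force: 59.1
```

send_rows:
  targets:
    - [0.03, 0.2, 0, 0, 0, 0, 0]
    - [0, 0, 0, 0, 0, 0, 0]

```text
time: 9.7
ee_pos: [0.5603, -0.0232, 0.137]
eef_rot: [[0.165, 0.986, -0.002], [0.986, -0.165, -0.001], [-0.001, -0.002, -1.0]]
force: [-5.1, -1.3, -4.7]
finger_gap: 0.114
grip_force: 59.1
```

send_rows:
  targets:
    - [0.03, 0.2, 0, 0, 0, 0, 0]
    - [0, 0, 0, 0, 0, 0, 0]

```text
time: 9.9
ee_pos: [0.5606, -0.0213, 0.137]
eef_rot: [[0.165, 0.986, -0.002], [0.986, -0.165, -0.001], [-0.001, -0.002, -1.0]]
force: [-5.2, -0.6, -5.0]
finger_gap: 0.104
grip_force: 59.1
```

send_rows:
  targets:
    - [0.04, 0.2, 0, 0, 0, 0, 0]
    - [0, 0, 0, 0, 0, 0, 0]

```text
time: 10.1
ee_pos: [0.561, -0.0193, 0.137]
eef_rot: [[0.165, 0.986, -0.002], [0.986, -0.165, -0.001], [-0.001, -0.002, -1.0]]
force: [-4.3, -1.2, -4.7]
finger_gap: 0.11
grip_force: 59.1
```

send_rows:
  targets:
    - [0.03, 0.2, 0, 0, 0, 0, 0]
    - [0, 0, 0, 0, 0, 0, 0]

```text
time: 10.3
ee_pos: [0.5612, -0.0173, 0.137]
eef_rot: [[0.165, 0.986, -0.002], [0.986, -0.165, -0.001], [-0.001, -0.002, -1.0]]
force: [-4.9, -1.9, -4.5]
finger_gap: 0.109
grip_force: 59.1
```

send_rows:
  targets:
    - [0.03, 0.2, 0, 0, 0, 0, 0]
    - [0, 0, 0, 0, 0, 0, 0]

```text
time: 10.5
ee_pos: [0.5616, -0.0153, 0.137]
eef_rot: [[0.165, 0.986, -0.002], [0.986, -0.165, -0.001], [-0.001, -0.002, -1.0]]
force: [-5.1, -0.8, -4.2]
finger_gap: 0.11
grip_force: 59.1
```

send_rows:
  targets:
    - [0.03, 0.2, 0, 0, 0, 0, 0]
    - [0, 0, 0, 0, 0, 0, 0]

```text
time: 10.7
ee_pos: [0.5619, -0.0133, 0.137]
eef_rot: [[0.165, 0.986, -0.002], [0.986, -0.165, -0.001], [-0.001, -0.002, -1.0]]
force: [-4.7, -0.3, -3.9]
finger_gap: 0.111
grip_force: 59.1
```

send_rows:
  targets:
    - [0.04, 0.2, 0, 0, 0, 0, 0]
    - [0, 0, 0, 0, 0, 0, 0]

```text
time: 10.9
ee_pos: [0.5623, -0.0113, 0.137]
eef_rot: [[0.165, 0.986, -0.002], [0.986, -0.165, -0.001], [-0.001, -0.002, -1.0]]
force: [-5.7, -1.8, -4.5]
finger_gap: 0.11
grip_force: 59.1
```

send_rows:
  targets:
    - [0.03, 0.2, 0, 0, 0, 0, 0]
    - [0, 0, 0, 0, 0, 0, 0]

```text
time: 11.1
ee_pos: [0.5625, -0.0093, 0.137]
eef_rot: [[0.165, 0.986, -0.002], [0.986, -0.165, -0.001], [-0.001, -0.002, -1.0]]
force: [-4.9, -1.9, -4.7]
finger_gap: 0.109
grip_force: 59.1
```

send_rows:
  targets:
    - [0.03, 0.2, 0, 0, 0, 0, 0]
    - [0, 0, 0, 0, 0, 0, 0]

```text
time: 11.3
ee_pos: [0.5629, -0.0074, 0.137]
eef_rot: [[0.165, 0.986, -0.002], [0.986, -0.165, -0.001], [-0.001, -0.002, -1.0]]
force: [-4.8, -1.4, -3.6]
finger_gap: 0.111
grip_force: 59.1
```

send_rows:
  targets:
    - [0.03, 0.2, 0, 0, 0, 0, 0]
    - [0, 0, 0, 0, 0, 0, 0]

```text
time: 11.5
ee_pos: [0.5631, -0.0058, 0.137]
eef_rot: [[0.166, 0.986, -0.002], [0.986, -0.166, -0.003], [-0.003, -0.002, -1.0]]
force: [-5.6, -3.7, -4.4]
finger_gap: 0.113
grip_force: 59.2
```

Solid contact starts at TCP y = -0.006. I'll seat the plate down onto the ledge, then press to about 8 N.

send_rows:
  targets:
    - [0, 0, -0.06, 0, 0, 0, 0]
    - [0, 0, -0.06, 0, 0, 0, 0]
    - [0, 0, 0, 0, 0, 0, 0]

```text
time: 11.8
ee_pos: [0.5631, -0.0059, 0.1365]
eef_rot: [[0.166, 0.986, -0.002], [0.986, -0.166, -0.002], [-0.002, -0.002, -1.0]]
force: [-6.3, -3.2, 1.2]
finger_gap: 0.109
grip_force: 59.9
```

send_rows:
  targets:
    - [0.03, 0.15, 0, 0, 0, 0, 0]
    - [0, 0, 0, 0, 0, 0, 0]

```text
time: 12.0
ee_pos: [0.5632, -0.0054, 0.1364]
eef_rot: [[0.166, 0.986, -0.002], [0.986, -0.166, -0.005], [-0.005, -0.002, -1.0]]
force: [-6.6, -7.6, -0.1]
finger_gap: 0.109
grip_force: 59.9
```

send_rows:
  targets:
    - [0.03, 0.15, 0, 0, 0, 0, 0]
    - [0, 0, 0, 0, 0, 0, 0]

```text
time: 12.2
ee_pos: [0.5633, -0.0049, 0.1364]
eef_rot: [[0.167, 0.986, -0.003], [0.986, -0.167, -0.007], [-0.008, -0.002, -1.0]]
force: [-6.8, -9.4, 0.6]
finger_gap: 0.109
grip_force: 59.9
```

Home: about 10 N along the push, TCP solid. I'll ease the load, settle it down and release.

send_rows:
  targets:
    - [-0.1, -0.1, -0.03, 0, 0, 0, 0]
    - [0, -0.1, -0.03, 0, 0, 0, 0]
    - [0, 0, 0, 0, 0, 0, 0]
    - [0, 0, 0, 0, 0, 0, 0]

```text
time: 12.6
ee_pos: [0.5631, -0.0056, 0.1362]
eef_rot: [[0.166, 0.986, -0.001], [0.986, -0.166, -0.004], [-0.004, -0.0, -1.0]]
force: [-7.0, -4.6, 2.1]
finger_gap: 0.105
grip_force: 60.0
```

send_rows:
  targets:
    - [0, 0, 0, 0, 0, 0, 0.2]
    - [0, 0, 0, 0, 0, 0, 0.3]
    - [0, 0, 0, 0, 0, 0, 0.3]
    - [0, 0, 0, 0, 0, 0, 0.3]

```text
time: 13.0
ee_pos: [0.5648, -0.0039, 0.1362]
eef_rot: [[0.165, 0.986, 0.002], [0.986, -0.165, 0.0], [0.001, 0.002, -1.0]]
force: [-0.3, -0.2, -0.6]
finger_gap: 0.299
grip_force: 0.0
```

send_rows:
  targets:
    - [0, 0, 2, 0, 0, 0, 0.3]
    - [0, 0, 3.5, 0, 0, 0, 0.3]
    - [0, 0, 4, 0, 0, 0, 0.3]
    - [0, 0, 3, 0, 0, 0, 0.3]
    - [0, 0, 0, 0, 0, 0, 0.3]
    - [0, 0, 0, 0, 0, 0, 0.3]

```text
time: 13.6
ee_pos: [0.5644, -0.004, 0.2614]
eef_rot: [[0.165, 0.986, 0.003], [0.986, -0.165, 0.0], [0.001, 0.003, -1.0]]
force: [0.6, -0.2, -0.0]
finger_gap: 0.299
grip_force: 0.0
```

```bash
cat >> hold.py <<'E'
    pl=m&(P[...,2]<.12);print('plate z99',np.percentile(P[pl][:,2],99).round(4)); t=P[pl&(P[...,2]>.097)]; rect(t,'plate top')
    R=np.array([[.9867,-.1622],[.1622,.9867]]);h=(t[:,:2]-[.5555,-.0192])@R.T*1000
    for s in(np.percentile(h[:,1],[1,99]),):print('y ends',s.round(1))
    for lo in range(-60,100,40):
        w=h[(h[:,1]>lo)&(h[:,1]<lo+40)]
        if len(w)>10: print(lo,'x',np.percentile(w[:,0],[2,50,98]).round(1),end='; ')
    print()
E
python3 hold.py w3
python3 - <<'E'
import cv2,numpy as np
a=cv2.imread('pics/w3_wrist.png');b=cv2.imread('pics/w3_side.png')
cv2.imwrite('pics/w3c.png',np.vstack([cv2.resize(a[0:300,170:470],(560,300)) if 0 else a[0:300],cv2.resize(b[180:270,230:430],(640,288),interpolation=2)]))
E
```

```text
[ 0.56442633 -0.00395711  0.26141839] [[0.1651, 0.9863, 0.0026], [0.9863, -0.1651, 0.0001], [0.0005, 0.0026, -1.0]] [-0.007  0.346 -0.127  1.096  0.     1.73 ] 0.29911502331262546 [ 0.6302978  -0.22301972 -0.00236598]
wrist
blue 2107 [564.1  13. ] [190.8  63.8] 67.4 z 0.1011
lip 627 [540.  -16.2] [168.8   5.1] 80.66 z 0.0181
fence 488 [572.7  26. ] [174.2  15.4] 84.96 z 0.0513
tallfence 274 [573.    0.8] [124.1   5.2] 80.74 z 0.0841
tongue 195 [559.9 -76.2] [33.3  4.8] 80.91 z 0.099
base 10441 [558.7  -4.3] [239.2  89.9] 80.59 z 0.0112
plate z99 0.1027
plate top 2047 [563.4  -5.9] [158.3   9.5] 80.7 z 0.1011
y ends [-62.6  92.8]
-60 x [ 1.3  5.8 10.3]; -20 x [ 1.5  6.  10.3]; 20 x [ 1.1  5.5 10.3]; 60 x [ 1.   5.6 10.3]; 
side
blue 378 [559.6 -12.7] [150.9   9. ] 80.99 z 0.0846
lip 101 [557.2   2.7] [218.2  44.3] 76.77 z 0.0195
fence 22 [556.3 -57.8] [94.9  6.3] 88.41 z 0.0517
tallfence 19 [568.3 -17.4] [154.9   5.5] 80.47 z 0.0852
tongue 56 [563.9 -11.1] [167.1  10.5] 83.71 z 0.1006
base 1320 [555.7  -8.8] [235.3  88.5] 80.47 z 0.0128
plate z99 0.105
plate top 137 [560.1 -11.6] [148.4   8.8] 80.69 z 0.1028
y ends [-65.8  81.3]
-60 x [-0.9  3.2  7.4]; -20 x [-0.9  2.3  6.8]; 20 x [-1.   2.3  6.5]; 60 x [1.3 3.9 6.4]; 
scene
blue 407 [535.8  -6. ] [176.8  71.4] 81.56 z 0.0993
lip 40 [574.7 -14.8] [160.3   6.3] 82.84 z 0.0196
fence 125 [570.9 -19. ] [176.1   9. ] 81.06 z 0.0514
tallfence 57 [572.  -10.1] [153.7   8.3] 80.4 z 0.0847
tongue 38 [559.3 -62.5] [54.3 16.4] 82.64 z 0.1001
base 1131 [560.8  -2.3] [241.9  91.1] 80.68 z 0.0117
plate z99 0.1044
plate top 195 [565.6  -2.8] [158.1  10.6] 80.54 z 0.1011
y ends [-59.   96.1]
-60 x [ 2.5  7.1 12.4]; -20 x [ 2.   8.2 12.2]; 20 x [ 3.   8.3 12.6]; 60 x [ 2.9  8.  12.2];
```

View pics/w3c.png

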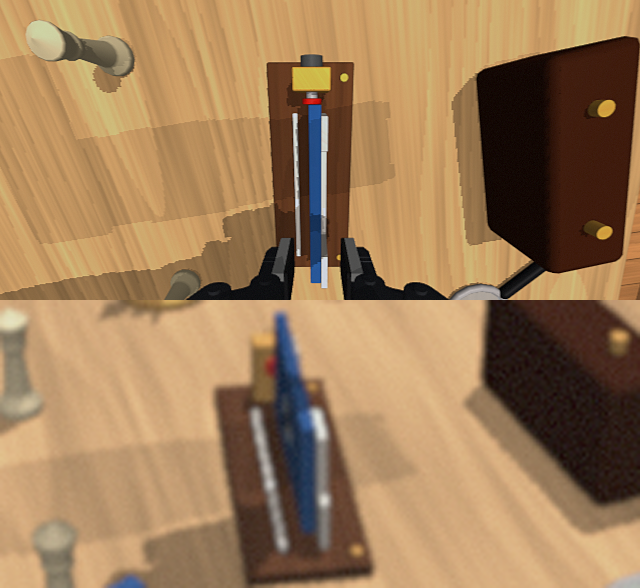

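The plate stands flush along the fence (its angle of 80.7° matches the fence), upright, with its end against the red button at wrist (312,100). Next is the clip.

send_rows:
  targets:
    - [-0.3, 2, 2, 0, 0, 0, 0.3]
    - [-0.4, 4.2, 2, 0, 0, -0.04, 0.6]
    - [-0.4, 4.2, 1.5, 0, 0, -0.04, 1]
    - [-0.4, 4.2, 0.5, 0, 0, -0.04, 1]
    - [-0.4, 4.2, 0, 0, 0, -0.04, 1]
    - [-0.4, 4.2, 0, 0, 0, -0.04, 1]
    - [-0.4, 4.2, 0, 0, 0, -0.04, 1]
    - [-0.2, 3.5, 0, 0, 0, 0, 1]

```text
time: 14.55
ee_pos: [0.5337, 0.3049, 0.3188]
eef_rot: [[0.394, 0.919, -0.003], [0.919, -0.394, -0.001], [-0.002, -0.002, -1.0]]
force: [0.3, 0.8, 0.4]
finger_gap: 0.999
grip_force: 0.0
```

send_rows:
  targets:
    - [0, 1, 0, 0, 0, 0, 1]
    - [0, 0, 0, 0, 0, 0, 1]
    - [0, 0, 0, 0, 0, 0, 1]

```text
time: 14.85
ee_pos: [0.5345, 0.312, 0.3196]
eef_rot: [[0.395, 0.919, -0.002], [0.919, -0.395, -0.002], [-0.002, -0.001, -1.0]]
force: [0.5, -0.5, 1.4]
finger_gap: 0.999
grip_force: 0.0
```

```bash
cat > clip.py <<'E'
from h import *
import sys
o=telemetry.get_obs();print(o['ee_pos'],o['eef_rot'].round(4).tolist(),o['joint_pos'].round(3),o['finger_gap'],o['force'])
f=grab('wrist',sys.argv[1]+'.png');P=pts(f)
ok=(np.hypot(P[...,0]-.535,P[...,1]-.313)<.05)
for lo,hi in((.002,.012),(.125,.135),(.135,.15),(.15,.162),(.165,.18)):
    q=P[ok&(P[...,2]>lo)&(P[...,2]<hi)]
    if len(q)>20:
        r=cv2.minAreaRect((q[:,:2]*1000).astype(np.float32));print(lo,len(q),np.round(r[0],1),np.round(r[1],1),round(r[2],1))
q=P[(np.hypot(P[...,0]-.535,P[...,1]-.313)<.07)&(P[...,2]>.004)&(P[...,2]<.015)];print('foot',cv2.minEnclosingCircle((q[:,:2]*1000).astype(np.float32)))
E
python3 clip.py w4
```

```text
[0.53450524 0.31199013 0.31958331] [[0.3952, 0.9186, -0.0017], [0.9186, -0.3952, -0.0018], [-0.0023, -0.0009, -1.0]] [ 5.290e-01  4.220e-01  1.440e-01  1.296e+00 -1.000e-03  2.506e+00] 0.9994365113106487 [ 0.47686205 -0.54570853  1.35520817]
0.002 1195 [536.7 315.3] [86.8 88.4] 22.8
0.125 615 [535.6 313.2] [32.2 33. ] 64.5
0.135 393 [535.3 313.3] [30.2 40.8] 65.4
0.15 357 [536.4 313. ] [30.6 48.5] 66.4
0.165 460 [535.8 312.8] [30.6 53.6] 65.6
foot ((536.2929077148438, 314.8720703125), 44.89507293701172)
```

View pics/w4.png

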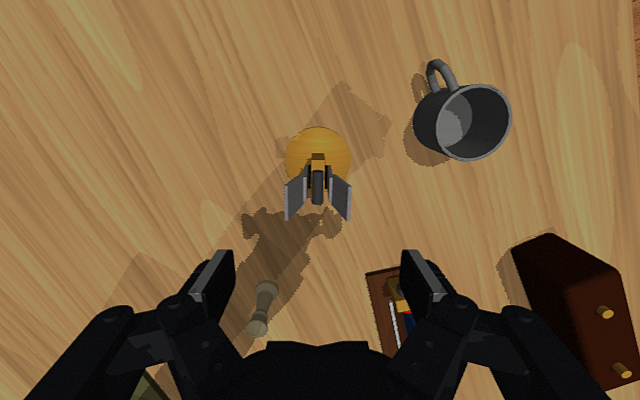

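The clip is at wrist (318,185), centre (0.5356, 0.313), its y axis at 65.7°, midway between the open fingers. I'll align, descend and squeeze.

send_rows:
  targets:
    - [0.1, 0.1, -2, 0, 0, -0.018, 1]
    - [0, 0, -3, 0, 0, 0, 1]
    - [0, 0, -3, 0, 0, 0, 1]
    - [0, 0, -2, 0, 0, 0, 1]
    - [0, 0, -0.8, 0, 0, 0, 1]
    - [0, 0, 0, 0, 0, 0, 1]
    - [0, 0, 0, 0, 0, 0, 1]

```text
time: 15.6
ee_pos: [0.5365, 0.3135, 0.2138]
eef_rot: [[0.412, 0.911, 0.001], [0.911, -0.412, 0.001], [0.001, 0.001, -1.0]]
force: [0.5, -0.1, 0.3]
finger_gap: 0.999
grip_force: 0.0
```

send_rows:
  targets:
    - [0, 0, 0, 0, 0, 0, 0.6]
    - [0, 0, 0, 0, 0, 0, 0.55]
    - [0, 0, 0, 0, 0, 0, 0.55]

```text
time: 15.9
ee_pos: [0.536, 0.3142, 0.2134]
eef_rot: [[0.411, 0.912, 0.001], [0.912, -0.411, 0.001], [0.001, 0.001, -1.0]]
force: [0.5, -0.7, -1.2]
finger_gap: 0.552
grip_force: 7.6
```

send_rows:
  targets:
    - [0, 0, 0.1, 0, 0, 0, 0]
    - [0, 0, 0.1, 0, 0, 0, 0]
    - [0, 0, 0, 0, 0, 0, 0]
    - [0, 0, 0, 0, 0, 0, 0]
    - [0, 0, 0, 0, 0, 0, 0]
    - [0, 0, 0, 0, 0, 0, 0]

```text
time: 16.5
ee_pos: [0.5357, 0.3139, 0.2145]
eef_rot: [[0.411, 0.911, -0.0], [0.911, -0.411, -0.0], [-0.0, -0.0, -1.0]]
force: [0.1, 0.4, -2.0]
finger_gap: 0.302
grip_force: 61.9
```

send_rows:
  targets:
    - [0, 0, 1, 0, 0, 0, 0]
    - [0, 0, 2, 0, 0, 0, 0]
    - [0, 0, 3, 0, 0, 0, 0]
    - [0, 0, 2, 0, 0, 0, 0]
    - [0, 0, 0, 0, 0, 0, 0]

```text
time: 17.0
ee_pos: [0.5373, 0.3148, 0.2989]
eef_rot: [[0.411, 0.911, 0.007], [0.911, -0.411, 0.004], [0.006, 0.004, -1.0]]
force: [0.5, 1.1, -0.5]
finger_gap: 0.296
grip_force: 61.9
```

send_rows:
  targets:
    - [0.1, -2, 0, 0, 0, 0.026, 0]
    - [0.2, -4, 0, 0, 0, 0.026, 0]
    - [0.2, -4, 0, 0, 0, 0.026, 0]
    - [0.2, -4, 0, 0, 0, 0.026, 0]
    - [0.2, -4, 0, 0, 0, 0.026, 0]
    - [0.2, -4, 0, 0, 0, 0.026, 0]
    - [0.2, -4, 0, 0, 0, 0.026, 0]
    - [0.2, -4, 0, 0, 0, 0.026, 0]

```text
time: 17.8
ee_pos: [0.5501, 0.0123, 0.2937]
eef_rot: [[0.213, 0.977, -0.001], [0.977, -0.213, -0.0], [-0.0, -0.001, -1.0]]
force: [0.2, 0.5, -1.5]
finger_gap: 0.296
grip_force: 61.8
```

send_rows:
  targets:
    - [0.2, -4, 0, 0, 0, 0.026, 0]
    - [0.1, -3, 0, 0, 0, 0.026, 0]
    - [0.1, -2, 0, 0, 0, 0, 0]
    - [0, 0, 0, 0, 0, 0, 0]
    - [0, 0, 0, 0, 0, 0, 0]
    - [0, 0, 0, 0, 0, 0, 0]

```text
time: 18.4
ee_pos: [0.5544, -0.0752, 0.2942]
eef_rot: [[0.162, 0.987, -0.001], [0.987, -0.162, 0.001], [0.0, -0.001, -1.0]]
force: [0.7, 0.0, -1.5]
finger_gap: 0.299
grip_force: 61.8
```

```bash
cat > cl2.py <<'E'
from h import *
import sys
o=telemetry.get_obs();print(o['ee_pos'],o['eef_rot'].round(4).tolist(),o['finger_gap'],o['force'])
e=o['ee_pos']
R=np.array([[.9867,-.1622],[.1622,.9867]]);print('tcp holder',((e[:2]-[.5555,-.0192])@R.T*1000).round(1))
for c in('wrist','side','scene'):
    f=grab(c,f'{sys.argv[1]}_{c}.png');P=pts(f);hsv=cv2.cvtColor(f['img'],cv2.COLOR_RGB2HSV)
    H=(P[...,:2]-[.5555,-.0192])@R.T*1000
    ok=(abs(H[...,0]-8)<45)&(abs(H[...,1]+56)<25)
    for lo in np.arange(.10,float(sys.argv[2]),.01):
        m=ok&(P[...,2]>lo)&(P[...,2]<lo+.01)&~((cv2.inRange(hsv,(105,90,25),(125,255,255))>0))
        if m.sum()>8: print(c,lo.round(3),m.sum(),'x',np.percentile(H[m][:,0],[2,98]).round(1),'y',np.percentile(H[m][:,1],[2,98]).round(1))
im=[cv2.imread(f'pics/{sys.argv[1]}_{c}.png') for c in('side','scene')]
cv2.imwrite(f'pics/{sys.argv[1]}_c.png',np.hstack([cv2.resize(im[0][130:280,250:400],(400,400),interpolation=2),cv2.resize(im[1][130:280,260:410],(400,400),interpolation=2)]))
E
python3 cl2.py w5 .26
```

```text
[ 0.55444198 -0.07524601  0.29415656] [[0.1624, 0.9867, -0.0009], [0.9867, -0.1624, 0.0006], [0.0005, -0.001, -1.0]] 0.29893288725497114 [ 0.66174754  0.01913815 -1.52636418]
tcp holder [  8.  -55.5]
wrist 0.1 18 x [ 1.1 15.6] y [-70.9 -41.3]
wrist 0.15 124 x [-18.5  34.1] y [-67.2 -45. ]
wrist 0.16 236 x [-16.6  32.4] y [-67.2 -45.1]
wrist 0.17 192 x [-14.   29.8] y [-67.4 -45.2]
wrist 0.18 179 x [-11.1  27.2] y [-65.1 -44.9]
wrist 0.19 596 x [-7.3 23.6] y [-72.3 -41.1]
wrist 0.2 726 x [-2.8 19.5] y [-71.4 -42.1]
wrist 0.21 176 x [-4.9 22. ] y [-71.1 -42. ]
wrist 0.22 331 x [-14.7  31.6] y [-70.7 -42. ]
wrist 0.23 703 x [-16.8  34.2] y [-70.1 -42. ]
wrist 0.24 1359 x [-16.6  33.8] y [-71.1 -42.1]
wrist 0.25 1035 x [-14.9  32.4] y [-66.3 -44.5]
side 0.1 23 x [ 8.  14.6] y [-71.9 -41.7]
side 0.15 25 x [-20.  32.] y [-71.  -48.2]
side 0.16 44 x [-18.4  29.6] y [-70.4 -45.5]
side 0.17 31 x [-16.   27.3] y [-70.9 -48.1]
side 0.18 26 x [-12.8  25. ] y [-70.4 -49.4]
side 0.19 57 x [-10.2  21.1] y [-74.8 -44.1]
side 0.2 69 x [-7.4 18.2] y [-72.  -41.3]
side 0.21 30 x [-7.3 20.3] y [-73.8 -45.3]
side 0.22 42 x [-12.2  26.1] y [-73.5 -46.4]
side 0.23 71 x [-18.2  31.3] y [-73.5 -47.3]
side 0.24 91 x [-19.4  31.7] y [-73.  -44.2]
side 0.25 73 x [-19.2  33.7] y [-68.3 -43.8]
scene 0.1 17 x [ 3.  18.5] y [-64.5 -34.6]
scene 0.15 24 x [-15.2  36.3] y [-66.3 -42.4]
scene 0.16 45 x [-12.2  34.2] y [-66.2 -41.4]
scene 0.17 32 x [-10.4  32.2] y [-66.1 -42.5]
scene 0.18 32 x [-7.7 29.2] y [-66.4 -42. ]
scene 0.19 54 x [-4.1 27.5] y [-67.  -39.3]
scene 0.2 56 x [-3.1 23.7] y [-69.  -38.9]
scene 0.21 32 x [-3. 24.] y [-70.1 -41. ]
scene 0.22 40 x [-7.3 30.1] y [-69.7 -39.5]
scene 0.23 69 x [-15.   36.2] y [-67.  -40.7]
scene 0.24 76 x [-14.4  36.8] y [-70.9 -39.7]
scene 0.25 55 x [-14.7  36.5] y [-63.  -41.3]
```

View pics/w5_c.png

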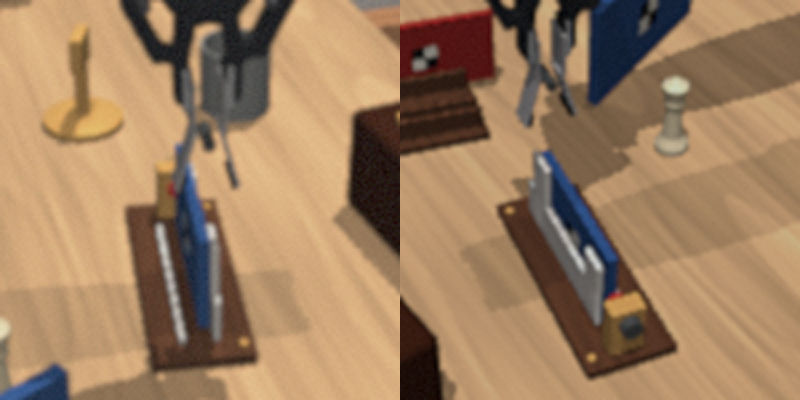

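The clip's jaws straddle the plate and tongue: clip centre at holder x ≈ 8, y ≈ -56, and plate+tongue also centred at 8. The marker tab is empty and the plate is still at the button. I'll lower it 87 mm.

send_rows:
  targets:
    - [0, 0, -1.5, 0, 0, 0, 0]
    - [0, 0, -2, 0, 0, 0, 0]
    - [0, 0, -1, 0, 0, 0, 0]
    - [0, 0, 0, 0, 0, 0, 0]
    - [0, 0, -1, 0, 0, 0, 0]
    - [0, 0, 0, 0, 0, 0, 0]

```text
time: 19.15
ee_pos: [0.5545, -0.0759, 0.239]
eef_rot: [[0.163, 0.987, -0.001], [0.987, -0.163, 0.0], [-0.0, -0.001, -1.0]]
force: [-0.4, 2.0, -1.1]
finger_gap: 0.296
grip_force: 61.8
```

send_rows:
  targets:
    - [0, 0, -1, 0, 0, 0, 0]
    - [0, 0, -1, 0, 0, 0, 0]
    - [0, 0, -0.8, 0, 0, 0, 0]
    - [0, 0, -0.4, 0, 0, 0, 0]
    - [0, 0, 0, 0, 0, 0, 0]
    - [0, 0, 0, 0, 0, 0, 0]

```text
time: 19.75
ee_pos: [0.5548, -0.0761, 0.2076]
eef_rot: [[0.163, 0.987, -0.0], [0.987, -0.163, 0.0], [-0.0, -0.0, -1.0]]
force: [-0.6, -1.5, -1.2]
finger_gap: 0.3
grip_force: 61.9
```

```bash
python3 cl2.py w6 .17 | grep -v '0\.1[23]'
```

```text
[ 0.5547858  -0.07613232  0.20757762] [[0.1633, 0.9866, -0.0001], [0.9866, -0.1633, 0.0], [-0.0, -0.0001, -1.0]] 0.29972117772628276 [-0.57744328 -1.52752383 -1.20144558]
tcp holder [  8.5 -56.3]
wrist 0.1 226 x [-8.5 25.4] y [-68.8 -36.6]
wrist 0.11 1047 x [-1.7 19.8] y [-73.  -42.2]
wrist 0.14 610 x [-16.   34.4] y [-70.4 -42.8]
wrist 0.15 835 x [-16.2  34.8] y [-70.5 -42.8]
wrist 0.16 1252 x [-15.6  34.2] y [-71.8 -43.9]
wrist 0.17 1341 x [-23.5  42.5] y [-66.3 -43.2]
side 0.1 43 x [-10.4  23.6] y [-74.2 -48.3]
side 0.11 74 x [-7.2 20.5] y [-74.1 -43.8]
side 0.14 53 x [-16.9  30.7] y [-75.2 -45.8]
side 0.15 72 x [-18.5  32.7] y [-74.3 -44.9]
side 0.16 75 x [-18.9  32.6] y [-74.4 -46.8]
side 0.17 54 x [-20.4  38.6] y [-70.2 -49.7]
scene 0.1 45 x [-4.3 28.1] y [-64.5 -36.8]
scene 0.11 62 x [-0.7 25.7] y [-70.3 -39.1]
scene 0.14 49 x [-13.9  36.6] y [-68.6 -40.9]
scene 0.15 54 x [-14.3  36.9] y [-68.3 -41.4]
scene 0.16 60 x [-13.9  37.4] y [-67.3 -41.6]
scene 0.17 42 x [-19.8  36.8] y [-67.1 -41.8]
```

View pics/w6_c.png

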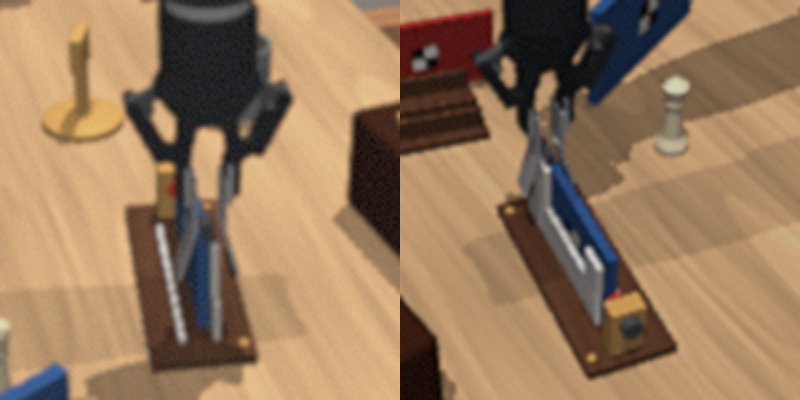

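The jaws straddle the plate and tongue with no contact force, hinge about 16 mm above the plate. Releasing gradually.

send_rows:
  targets:
    - [0, 0, 0, 0, 0, 0, 0.4]
    - [0, 0, 0, 0, 0, 0, 0.48]
    - [0, 0, 0, 0, 0, 0, 0.52]
    - [0, 0, 0, 0, 0, 0, 0.56]
    - [0, 0, 0, 0, 0, 0, 0.6]
    - [0, 0, 0, 0, 0, 0, 0.8]
    - [0, 0, 0, 0, 0, 0, 1]
    - [0, 0, 0, 0, 0, 0, 1]

```text
time: 20.7
ee_pos: [0.5548, -0.0761, 0.2078]
eef_rot: [[0.163, 0.987, 0.0], [0.987, -0.163, -0.0], [0.0, 0.0, -1.0]]
force: [0.3, -0.4, 0.5]
finger_gap: 1.001
grip_force: 0.0
```

send_rows:
  targets:
    - [0, 0, 0, 0, 0, 0, 1]
    - [0, 0, 1, 0, 0, 0, 1]
    - [0, 0, 3, 0, 0, 0, 1]
    - [0, 0, 4, 0, 0, 0, 1]
    - [0, 0, 4, 0, 0, 0, 1]
    - [0, 0, 0, 0, 0, 0, 1]
    - [0, 0, 0, 0, 0, 0, 1]

```text
time: 21.4
ee_pos: [0.5554, -0.0762, 0.3295]
eef_rot: [[0.163, 0.987, 0.004], [0.987, -0.163, -0.001], [0.0, 0.004, -1.0]]
force: [-0.7, 0.4, -0.1]
finger_gap: 0.997
grip_force: 0.0
```

```bash
python3 cl2.py w7 .19|grep -v scene; python3 hold.py w8 | grep -A3 'plate z99'
python3 - <<'E'
import cv2,numpy as np
a=cv2.imread('pics/w7_wrist.png');b=cv2.imread('pics/w7_c.png')
cv2.imwrite('pics/w7d.png',np.vstack([cv2.resize(a[0:330,150:490],(412,400)) if 0 else cv2.copyMakeBorder(cv2.resize(a[40:340],(426,200)),0,0,0,374,0),b]))
E
```

```text
[ 0.55541816 -0.0761919   0.32949577] [[0.1632, 0.9866, 0.0037], [0.9866, -0.1632, -0.0005], [0.0001, 0.0038, -1.0]] 0.9974411713116672 [-0.68629414  0.41970244 -0.07128637]
tcp holder [  9.2 -56.2]
wrist 0.1 25 x [-5.8 22.5] y [-68.6 -43.2]
wrist 0.11 86 x [-3.6 21.5] y [-73.4 -41.9]
wrist 0.12 491 x [-5.5 23.5] y [-72.6 -42.8]
wrist 0.13 205 x [-8.1 26.2] y [-72.  -42.9]
wrist 0.14 225 x [-10.6  28.6] y [-72.  -42.9]
wrist 0.15 246 x [-13.   31.1] y [-72.  -42.9]
wrist 0.16 337 x [-16.4  34.6] y [-72.4 -43.1]
side 0.1 49 x [-7.7 21.3] y [-71.5 -35.2]
side 0.11 37 x [-7.3 21.3] y [-75.3 -48.3]
side 0.12 83 x [-7.6 22.3] y [-75.  -42.4]
side 0.13 28 x [-10.6  25.3] y [-73.8 -45.1]
side 0.14 29 x [-12.4  28.1] y [-72.4 -42.6]
side 0.15 33 x [-14.6  30.2] y [-74.2 -41.5]
side 0.16 38 x [-17.8  32.9] y [-75.3 -43.2]
plate z99 0.1097
plate top 1525 [563.5  -5.5] [158.7   9.2] 80.73 z 0.1012
y ends [-57.2  93. ]
-60 x [ 1.8  5.1 10.3]; -20 x [ 1.2  6.2 10.2]; 20 x [ 1.4  5.9 10.2]; 60 x [ 1.8  6.4 10.1]; 
--
plate z99 0.1062
plate top 86 [560.6 -13.3] [155.3   7.8] 80.45 z 0.1029
y ends [-68.2  82.2]
-20 x [0.2 4.  7.6]; 20 x [0.4 4.  7.4]; 60 x [1.1 4.1 6.5]; 
--
plate z99 0.1049
plate top 194 [567.2   2.8] [146.7  12.9] 81.27 z 0.1013
y ends [-49.   96.3]
-60 x [ 2.3  7.3 13. ]; -20 x [ 2.6  8.6 13. ]; 20 x [ 2.3  7.7 12.7]; 60 x [ 2.4  8.  12.6];
```

View pics/w7d.png

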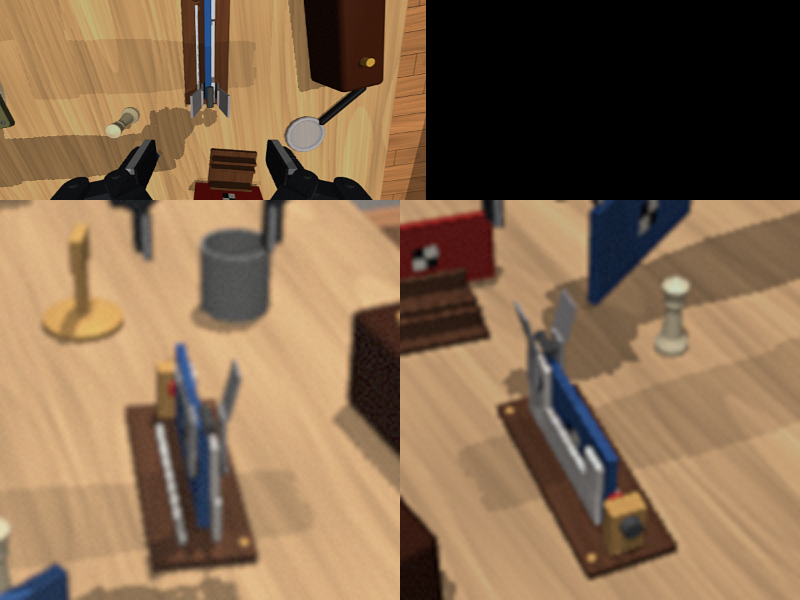

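The clip holds the plate and tongue together, centred with its handles up. The plate hasn't moved: still flush and upright with its end on the button, and the robot is clear of everything. Handing in.

```bash
python3 -c "
from station import order;print(order.job_done())"
```

```text
the job is handed in; nothing more can be done
None
```

The job is handed in: the blue plate stands flush against the fence with the red button pressed home (about 10 N), and the spring clip holds plate and tongue together; no result came back from the judging.

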